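# Build up a stepped-groove cutter set on the setting stand

### The job

Build up the stepped-groove cutter set on the upright sleeve of the round setting stand, from the bottom: the large grooving cutter down on the sleeve's fixed flange, then the plain spacer ring that sets the step, then the small grooving cutter, and last the knurled locking collar on top. Both cutters go on hub upwards, the way they lie; every part must sit flat on the one below it, and all must be let go.

Things in the scene. Friction and masses are not known exactly. Their poses are not given: they have to be found in the camera images.
- seat (a point): Setting stand, fixed: grey round foot 100 mm across, 10 mm high; on it a steel sleeve: a fixed flange 62 mm across, its top 18 mm above the table, and an upright shaft 27 mm in diameter, straight to 59 mm above the flange, then tapering to 12 mm; its tip is 69 mm above the flange, 87 mm above the table. Point: on the shaft axis at the flange's top face, where the first part sits; z up.
- large_cutter_mid (a point): Large grooving cutter, loose, steel, lying flat, hub up: toothed plate 104 mm across with 8 teeth, 6 mm thick (the lowest 6 mm), and a smooth round hub 46 mm in diameter rising 14 mm above the plate; 20 mm high over all, 32 mm bore right through, about 0.32 kg. Point: on its axis, half-way up; z up. Grip it by the hub, above the plate.
- spacer_mid (a point): Spacer ring, loose, plain smooth bright steel: 46 mm outside, 32 mm bore right through, 14 mm high, about 0.1 kg. Point: on its axis, half-way up; z up.
- small_cutter_mid (a point): Small grooving cutter, loose, steel, lying flat, hub up: toothed plate 80 mm across with 6 teeth, 6 mm thick (the lowest 6 mm), and a smooth round hub 46 mm in diameter rising 14 mm above the plate; 20 mm high over all, 32 mm bore right through, about 0.24 kg. Point: on its axis, half-way up; z up. Grip it by the hub, above the plate.
- collar_mid (a point): Locking collar, loose, dark steel ring with a knurled rim and small pin holes in its top face: 55 mm outside, 32 mm bore right through, 16 mm high, about 0.15 kg (not the cone-shaped saw-blade flange, 72 mm across, that also lies about). Point: on its axis, half-way up; z up.
There are look-alikes about, which are no part of the job. What is shaped like the part that bears large_cutter_mid but brown or orange is not meant. Leave any orange look-alike of the part that bears small_cutter_mid alone.

How it is judged:
By the outcome, as a careful person would: the job done as asked, in the order asked, and still so for the second after the job is handed in, with the robot touching nothing.
It also fails if it takes over 93 s, if anything falls off the work surface, if the arm or the gripper's body presses on something with over 40 N, if the wrist force passes 120 N, or if a joint passes its speed limit or range.

### The arm

A 7-joint arm with a two-finger parallel gripper is mounted at the origin on the work surface; the furniture and walls round the work are solid. World frame = base frame: x ahead of the robot, y to its left, z up, the work surface at z = 0. Lengths are in m, angles in rad, forces in N, time in s.
With the tool pointing down it reaches from about 0.4 to 0.875 m from the base axis. Payload 19.3 kg.
Tool frame: the origin (TCP) lies on the centre line of the jaws, within the pads' length; the fingertips stand arm.tcp_to_tips ahead of it and the grasp point (between the pads) lies 6 mm ahead of it (arm.tcp_to_tips is the distance from the TCP to the fingertips, in m); z points along the fingers, y is the line along which they close (so a half turn about z gives the same grasp; the last joint's range is limited). The gripper opens to 85 mm and grips with 20 to 120 N. Pads are 22 mm wide; open, the fingers measure 114 mm over their backs; the gripper's body (76 mm by 85 mm) begins 54 mm behind the grasp point. The pads swing forward as they close: fully open they stand 13 mm farther back than shut.
Start: joints at [-1.301, 0.521, -0.036, 1.599, 0.021, 1.021, -0.113], TCP at [0.208, 0.589, 0.231] pointing down, gripper open.
Joint ranges: [-2.91, 2.91], [-0.3, 2.13], [-1.5, 1.42], [0.17, 2.43], [-1.26, 4.41], [0.16, 1.93], [-2.52, 2.52]. Speed limits (rad/s): [1.89, 1.89, 2.39, 2.39, 3.01, 3.01, 3.01].

### API

Orientations are given as a unit quaternion [w, x, y, z].
In Python, from cell import arm, snapshot, calibration gives the robot as it stands.
- The arm moves only by the shell command python3 -m crank 'ROWS' [FORCE]. ROWS is JSON, a list of rows, each an object with "rotation": the turn, a rotation vector about the tool's x, y, z in rad, a list of three; "translation": the shift along the tool's x, y, z in cm, a list of three; "claw": the closure, from 0 (fully open) to 1 (shut). In form: [{"rotation": [rx, ry, rz], "translation": [x, y, z], "claw": claw}, ...]. A call has 1 to 12 rows; each row is the pose to reach, as a shift and turn from the pose commanded when the call began, along the tool's axes at that moment; what a row does not reach only later rows make up. A row lasts 1/12 s, in which the tool goes at most 41.7 mm and 7.16 degrees, less where a joint would pass 70% of its speed; a pose out of reach is approached as far as the arm can. A call with a gripper value outside its range is refused whole. The fingers move at their own pace and stop on an object; FORCE is the grip in N (left out, the last holds). Time passes only in rows, so rows that repeat a pose let the fingers close. It gives the time, the measured TCP pose, the force, the opening and the grip force at its end, in the units of the state.
- arm.get_state(): the state, without advancing time (a new reading comes with each control period).
- snapshot(name): name is "side" or "top" or "wrist"; returns the picture (480x640x3 uint8, blue, green, red); there is no depth.
- calibration(name): a dict with "vfov" (degrees; the focal length in pixels is half the picture's height over the tangent of half this angle, whatever the lens; pixels are square), "cx", "cy" (the principal point, pixels), "T" (4x4, takes a point from camera to world coordinates); the wrist camera has in their place "mount" (4x4, takes a point from camera to tool coordinates, whose origin is the TCP and whose axes are the flange's). Camera axes: x right, y down, z forward; pixel columns grow to the right and rows downward; lengths in m; the calibration is good to about 2 mm. The wrist camera is an equidistant fisheye: a pixel r from the principal point sees the ray r / f radians off the axis. A picture is of the moment at which its call begins: read the wrist's pose just before it. calibration takes no time and is no camera call.
- arm.job_done(): hands the job in; it is judged then, once.
The state is a dict: "t": time; "qpos": joint angles; "qvel": joint speeds; "effort": joint torques, N m; "tcp_pos": TCP position; "orientation": TCP orientation; "force": force on the tool from outside, world axes, zero at the start; "moment": the same for the moment, N m; "grip_width": finger opening in m; "gripper_force": force on a finger pad.
Only numpy, scipy, OpenCV 4.12 (cv2) and the standard library are available. Lean on these libraries where they do the work, as an engineer would, in place of code of your own. Each camera call takes 0.05 s, during which the arm holds its last target. There are 200 camera calls.

## Working session

There is one attempt and no reset: what is moved stays moved. The work goes in short steps, Python scripts to look and compute and a shell command to move; the robot and the scene stay as the last step left them, time stands still between calls to the robot, and variables do not carry over. Pictures are saved under pics/ and viewed, at most 20 in all, crops included, and the job is handed in when it is done.

```bash
ls; mkdir -p pics; python3 - <<'E'
from cell import arm,snapshot,calibration
import cv2,numpy as np
np.set_printoptions(precision=4,suppress=True)
print(arm.get_state(), arm.tcp_to_tips)
for n in("side","top","wrist"):
    print(n,calibration(n)); cv2.imwrite(f"pics/{n}0.png",snapshot(n))
E
```

```text
pics
{'t': 0.0, 'qpos': array([-1.3012,  0.522 , -0.0363,  1.6   ,  0.0212,  1.0211, -0.1128]), 'qvel': array([ 0.0001,  0.0002, -0.0009,  0.0019, -0.0001, -0.0018, -0.0004]), 'effort': array([ -0.0008, -92.7119,   1.98  , -36.992 ,   0.0178,   0.0084,
        -0.    ]), 'tcp_pos': array([0.2082, 0.5889, 0.2304]), 'orientation': array([-0.0001,  0.1691,  0.9856, -0.0006]), 'force': array([ 0.0737,  0.1856, -0.0902]), 'moment': array([ 0.0017, -0.0311,  0.0346]), 'gripper_force': 0.0, 'grip_width': 0.08541182991772187} 0.025
side {'vfov': 50.10996428576385, 'cx': 308.4095649044093, 'cy': 245.45459148414025, 'T': array([[ 0.9762, -0.0976,  0.1935,  0.2352],
       [-0.2165, -0.485 ,  0.8473, -0.891 ],
       [ 0.0111, -0.869 , -0.4946,  0.6611],
       [ 0.    ,  0.    ,  0.    ,  1.    ]])}
top {'vfov': 53.64861527401797, 'cx': 314.4116244207996, 'cy': 240.2376443652164, 'T': array([[ 0.012 , -0.9969,  0.0779,  0.3869],
       [-0.9997, -0.0137, -0.0203,  0.1463],
       [ 0.0213, -0.0776, -0.9968,  1.2501],
       [ 0.    ,  0.    ,  0.    ,  1.    ]])}
wrist {'vfov': 65.70646984690485, 'cx': 318.7318441866653, 'cy': 240.81110700196865, 'mount': array([[ 0.0002, -0.9638, -0.2665,  0.0678],
       [ 1.    ,  0.0002,  0.0003, -0.0001],
       [-0.0003, -0.2665,  0.9638, -0.143 ],
       [ 0.    ,  0.    ,  0.    ,  1.    ]])}
```

View pics/top0.png

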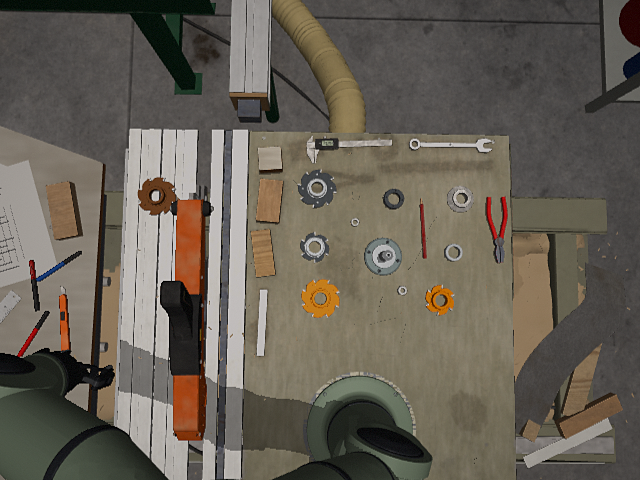

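View pics/side0.png

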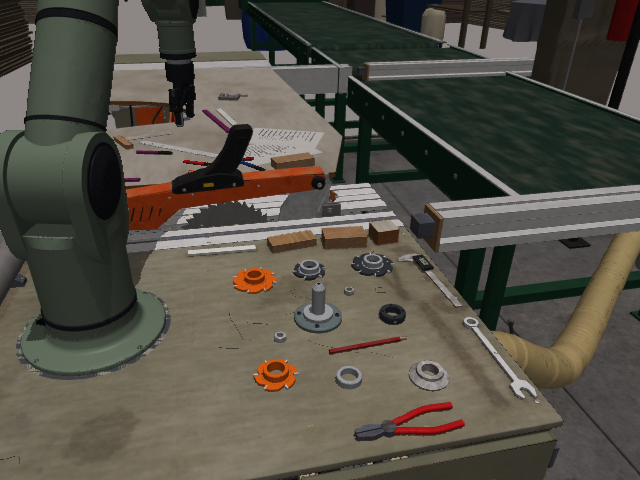

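Candidates in the top view:
- **Large cutter:** grey at (317,188). Rejected: orange (320,298) and brown (157,195).
- **Small cutter:** grey at (314,247). Rejected: orange (440,299).
- **Spacer:** bright ring at (453,253). Rejected: nuts (355,222) and (402,290).
- **Collar:** dark ring at (394,198). Rejected: cone flange (459,198).
- **Stand:** (383,257).

I'll check these in a close crop.

```bash
cat > h.py <<'E'
import cv2,numpy as np
from cell import arm,snapshot,calibration
from scipy.spatial.transform import Rotation as R
np.set_printoptions(precision=4,suppress=True)
def ray(n,u,v,st=None):
    c=calibration(n); f=240/np.tan(np.radians(c["vfov"])/2)
    d=np.array([u-c["cx"],v-c["cy"]])
    if n=="wrist":
        r=np.linalg.norm(d); th=r/f
        dc=np.r_[d/max(r,1e-9)*np.sin(th),np.cos(th)]
        q=st["orientation"]; T=np.eye(4); T[:3,:3]=R.from_quat(np.r_[q[1:],q[0]]).as_matrix(); T[:3,3]=st["tcp_pos"]; T=T@c["mount"]
    else: dc=np.r_[d/f,1]; T=c["T"]
    return T[:3,3],T[:3,:3]@dc
def onz(n,u,v,z,st=None):
    o,d=ray(n,u,v,st); return o+d*(z-o[2])/d[2]
def proj(n,p,st=None):
    c=calibration(n); f=240/np.tan(np.radians(c["vfov"])/2)
    T=c.get("T")
    if n=="wrist":
        q=st["orientation"]; T=np.eye(4); T[:3,:3]=R.from_quat(np.r_[q[1:],q[0]]).as_matrix(); T[:3,3]=st["tcp_pos"]; T=T@c["mount"]
    x=T[:3,:3].T@(np.asarray(p)-T[:3,3])
    if n=="wrist":
        r=np.hypot(x[0],x[1]); th=np.arctan2(r,x[2]); return np.array([c["cx"],c["cy"]])+f*th*x[:2]/r
    return np.array([c["cx"],c["cy"]])+f*x[:2]/x[2]
def delta(p,yaw=None):
    "tool-frame shift in cm to world TCP p (yaw of tool y in world optional)"
    s=arm.get_state(); q=s["orientation"]; M=R.from_quat(np.r_[q[1:],q[0]])
    print("tool",s["tcp_pos"],"x axis",M.as_matrix()[:,0],"z axis",M.as_matrix()[:,2]); return M.inv().apply(np.asarray(p)-s["tcp_pos"])*100
E
python3 - <<'E'
from h import *
im=cv2.imread("pics/top0.png"); cv2.imwrite("pics/crop1.png",cv2.resize(im[160:320,280:480],None,fx=4,fy=4,interpolation=cv2.INTER_CUBIC)[:600])
for k,u,v,z in[("large",317,188,.02),("small",314,247,.02),("spacer",453,253,.014),("collar",394,198,.016),("flange",382,257,.018),("tip",387,255,.087),("foot",383,257,.01)]: print(k,onz("top",u,v,z))
print("orange_large",onz("top",320,298,.02),"cone",onz("top",459,198,.02))
# handle top triangulate
for a,b in [((165,288),(240,127)),((180,288),(250,127)),((207,205),(318,175))]:
    o1,d1=ray("top",*a);o2,d2=ray("side",*b)
    t=np.linalg.lstsq(np.c_[d1,-d2],o2-o1,rcond=None)[0]; print("saw",o1+d1*t[0],o2+d2*t[1])
E
```

```text
large [0.6205 0.1162 0.02  ]
small [0.4653 0.1221 0.02  ]
spacer [ 0.4548 -0.2429  0.014 ]
collar [ 0.5979 -0.0873  0.016 ]
flange [ 0.4417 -0.0554  0.018 ]
tip [ 0.4438 -0.0564  0.087 ]
foot [ 0.4421 -0.0593  0.01  ]
orange_large [0.3339 0.1051 0.02  ] cone [ 0.5999 -0.2585  0.02  ]
saw [0.3613 0.432  0.2644] [0.3504 0.4331 0.265 ]
saw [0.3619 0.3986 0.275 ] [0.3727 0.3973 0.2744]
saw [0.5534 0.3774 0.1382] [0.5493 0.3783 0.1378]
```

View pics/crop1.png

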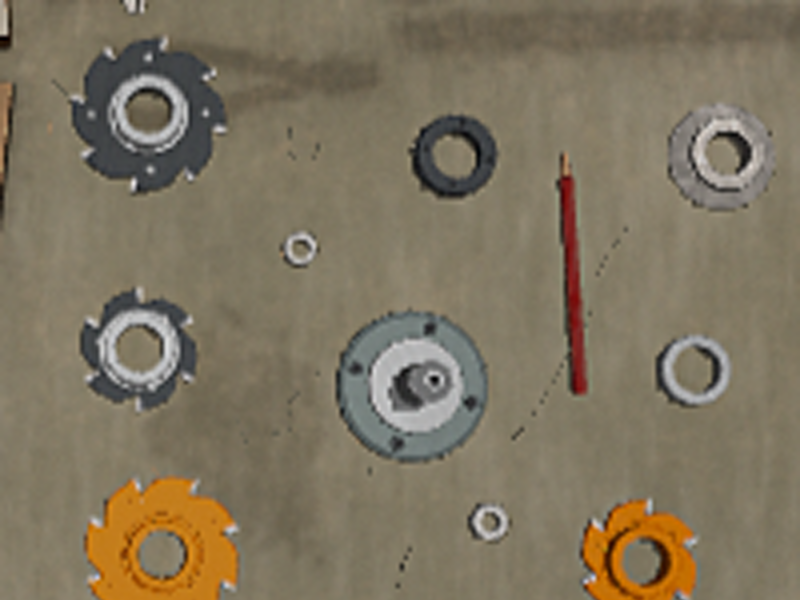

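Crop shows dark large cutter with bright hub (149,112), small cutter (139,348), plain spacer (694,370), knurled dark collar (454,155), stand tip (434,380). The choices match the descriptions. The saw handle top is about z 0.275, so I'll go over it high.

```bash
python3 -m crank '[{"rotation":[0,0,0],"translation":[0,0,-13],"claw":0},{"rotation":[0,0,0],"translation":[0,0,-13],"claw":0},{"rotation":[0,0,0],"translation":[0,0,-13],"claw":0},{"rotation":[0,0,0],"translation":[0,0,-13],"claw":0},{"rotation":[0,0,-0.34],"translation":[-54.6,-30.9,-13],"claw":0},{"rotation":[0,0,-0.34],"translation":[-54.6,-30.9,-13],"claw":0},{"rotation":[0,0,-0.34],"translation":[-54.6,-30.9,-13],"claw":0},{"rotation":[0,0,-0.34],"translation":[-54.6,-30.9,-13],"claw":0},{"rotation":[0,0,-0.34],"translation":[-54.6,-30.9,-13],"claw":0},{"rotation":[0,0,-0.34],"translation":[-54.6,-30.9,-13],"claw":0},{"rotation":[0,0,-0.34],"translation":[-54.6,-30.9,-13],"claw":0},{"rotation":[0,0,-0.34],"translation":[-54.6,-30.9,-13],"claw":0}]'; python3 -c "
from h import *
print(delta([.62,.116,.20]))"
```

```text
t: 1.15
tcp_pos: [0.427, 0.3371, 0.361]
orientation: [0.0, -0.0, 1.0, 0.0]
force: [0.8, 1.9, -0.2]
grip_width: 0.0854
gripper_force: 0.0
tool [0.427  0.3371 0.361 ] x axis [-1.     -0.0002 -0.    ] z axis [ 0.      0.0001 -1.    ]
[-19.2939 -22.1176  16.1014]
```

```bash
python3 -m crank '[{"rotation":[0,0,0],"translation":[-19.3,-22.1,0],"claw":0.3},{"rotation":[0,0,0],"translation":[-19.3,-22.1,0],"claw":0.3},{"rotation":[0,0,0],"translation":[-19.3,-22.1,0],"claw":0.3},{"rotation":[0,0,0],"translation":[-19.3,-22.1,0],"claw":0.3},{"rotation":[0,0,0],"translation":[-19.3,-22.1,5],"claw":0.3},{"rotation":[0,0,0],"translation":[-19.3,-22.1,16.1],"claw":0.3},{"rotation":[0,0,0],"translation":[-19.3,-22.1,16.1],"claw":0.3},{"rotation":[0,0,0],"translation":[-19.3,-22.1,16.1],"claw":0.3},{"rotation":[0,0,0],"translation":[-19.3,-22.1,16.1],"claw":0.3},{"rotation":[0,0,0],"translation":[-19.3,-22.1,16.1],"claw":0.3},{"rotation":[0,0,0],"translation":[-19.3,-22.1,16.1],"claw":0.3},{"rotation":[0,0,0],"translation":[-19.3,-22.1,16.1],"claw":0.3}]'; python3 -c "
from h import *
s=arm.get_state(); im=snapshot('wrist'); cv2.imwrite('pics/w1.png',im); np.save('w1.npy',[*s['tcp_pos'],*s['orientation']])
print(s['tcp_pos'],s['qpos'],s['grip_width'])
for p in([.6205,.1162,.02],[.4653,.1221,.02],[.4438,-.0564,.087]):print(proj('wrist',p,s))"
```

```text
t: 2.15
tcp_pos: [0.6192, 0.1185, 0.2004]
orientation: [0.0, -0.0, 1.0, 0.0]
force: [0.5, 0.4, -0.7]
grip_width: 0.0597
gripper_force: 0.0
[0.6192 0.1185 0.2004] [-0.3652  0.5656  0.1233  1.6213 -0.081   0.9596  1.3566] 0.05974221908342229
[315.9483 218.8071]
[322.8013  43.8805]
[95.1766 20.9506]
```

View pics/w1.png

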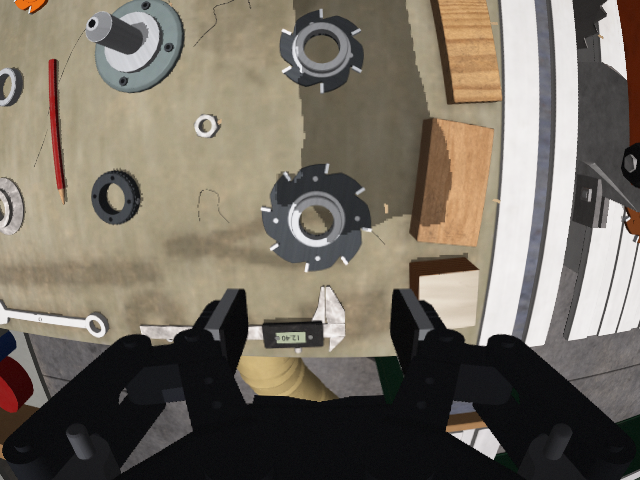

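The hub of the large cutter shows at (317,219), predicted (316,219); small hub at (323,45), stand tip about (94,24). Top-camera estimates hold. Fingertip inner corners at (245,290) and (393,290).

```bash
python3 -c "
from h import *
s=arm.get_state()
for z in(.0,.005,.01,.015,.02,.025,.03):
  print(z,proj('wrist',s['tcp_pos']+[-.011,-.0299,-z],s),proj('wrist',s['tcp_pos']+[-.011,.0299,-z],s))
print(onz('wrist',317,218.5,.02,s))
print(delta([.6205,.1162,.06]))"
```

```text
0.0 [247.1263 280.539 ] [390.1185 280.6509]
0.005 [249.1964 276.2739] [388.0314 276.3848]
0.01 [251.1563 272.2468] [386.0554 272.3566]
0.015 [253.0139 268.4393] [384.1826 268.5479]
0.02 [254.7766 264.8349] [382.4053 264.9421]
0.025 [256.4511 261.4185] [380.717  261.5244]
0.03 [258.0435 258.1764] [379.1115 258.2809]
[0.6208 0.1178 0.02  ]
tool [0.6193 0.1191 0.2012] x axis [-1.     -0.001  -0.0013] z axis [ 0.0013  0.0009 -1.    ]
[-0.0975 -0.2978 14.1245]
```

```bash
python3 -m crank '[{"rotation":[0,0,0],"translation":[-0.1,-0.2,12.5],"claw":0.3},{"rotation":[0,0,0],"translation":[-0.1,-0.2,12.5],"claw":0.3},{"rotation":[0,0,0],"translation":[-0.1,-0.2,12.5],"claw":0.3},{"rotation":[0,0,0],"translation":[-0.1,-0.2,12.5],"claw":0.3},{"rotation":[0,0,0],"translation":[-0.1,-0.2,12.5],"claw":0.3},{"rotation":[0,0,0],"translation":[-0.1,-0.2,12.5],"claw":0.3}]'; python3 -c "
from h import *
s=arm.get_state(); im=snapshot('wrist'); cv2.imwrite('pics/w2.png',im); 
a=cv2.resize(im[160:340,200:440],None,fx=2.5,fy=2.5)
b=snapshot('side'); u,v=proj('side',s['tcp_pos']).astype(int);print(u,v, [proj('side',s['tcp_pos']+[0,0,-z]) for z in(0,.0125,.025)])
b=cv2.resize(b[v-60:v+60,u-80:u+80],None,fx=3.75,fy=3.75)
print(b.shape,a.shape); cv2.imwrite('pics/s2.png',b);cv2.imwrite('pics/w2c.png',a)
print(s['tcp_pos'],s['grip_width'],proj('wrist',[.6205,.1165,.02],s))"
```

```text
t: 2.7
tcp_pos: [0.6216, 0.1168, 0.0782]
orientation: [0.002, -0.0, 1.0, 0.0]
force: [-0.0, -0.0, 0.8]
grip_width: 0.0594
gripper_force: 0.0
372 237 [array([372.7529, 237.059 ]), array([372.3693, 241.6609]), array([371.9896, 246.2165])]
(450, 600, 3) (450, 600, 3)
[0.6216 0.1168 0.0782] 0.059426470276056055 [317.9269 259.2107]
```

View pics/w2c.png

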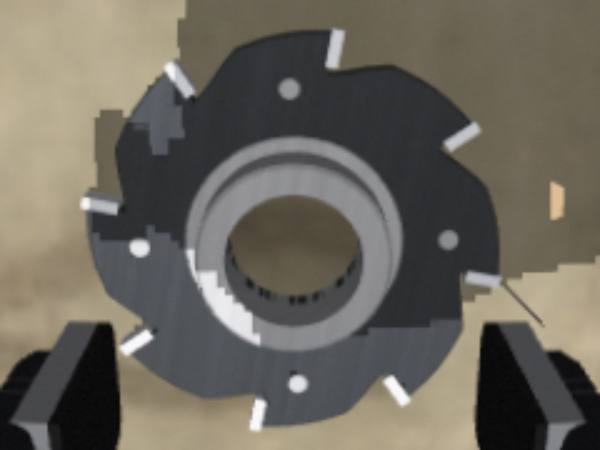

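View pics/s2.png

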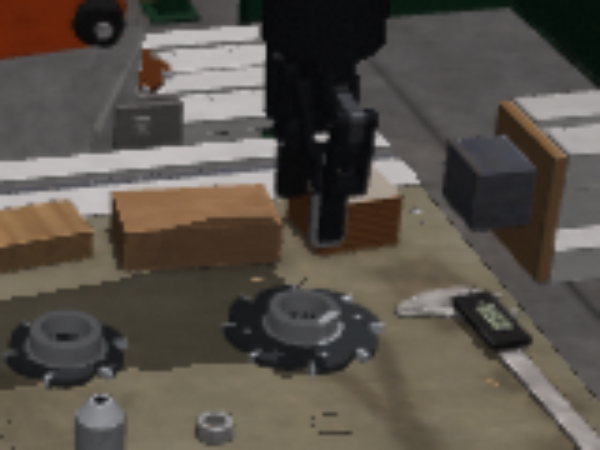

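```bash
python3 -c "
from h import *
s=arm.get_state();print(s['tcp_pos'])
for z in(0,.005,.01,.015,.02,.025): print(z,[proj('side',s['tcp_pos']+[dx,-.034,-z])-[292,177] for dx in(-.011,.011)])
print((proj('side',[.6205,.1165,.02])-[292,177])*3.75)
for z in(0,.01,.02):print(z,[(proj('wrist',s['tcp_pos']+[-x,-.0297,-z],s)-[200,160])*2.5 for x in (.011,0,-.011)])
"
```

```text
[0.6218 0.1167 0.0784]
0 [array([81.0705, 67.3779]), array([90.1036, 66.4551])]
0.005 [array([80.9119, 69.2573]), array([89.9268, 68.3297])]
0.01 [array([80.754 , 71.1289]), array([89.7508, 70.1966])]
0.015 [array([80.5967, 72.9928]), array([89.5755, 72.0557])]
0.02 [array([80.4401, 74.8489]), array([89.4009, 73.9072])]
0.025 [array([80.2841, 76.6974]), array([89.2271, 75.7511])]
[294.8043 304.528 ]
0 [array([118.9042, 301.5575]), array([123.2158, 360.912 ]), array([127.7453, 416.8914])]
0.01 [array([128.8877, 280.645 ]), array([132.5779, 337.3271]), array([136.4771, 391.1095])]
0.02 [array([137.8574, 261.9516]), array([141.0399, 316.1277]), array([144.4188, 367.8005])]
```

Hub is centred at about (318,258) full-frame as predicted. The tips look unexpectedly high in both views, so I'll probe gently with a grip at TCP z≈0.036.

```bash
python3 -m crank '[{"rotation":[0,0,0],"translation":[0.1,0,2],"claw":0.3},{"rotation":[0,0,0],"translation":[0.1,0,4.0],"claw":0.3},{"rotation":[0,0,0],"translation":[0.1,0,4.0],"claw":0.3},{"rotation":[0,0,0],"translation":[0.1,0,4.0],"claw":0.5},{"rotation":[0,0,0],"translation":[0.1,0,4.0],"claw":0.5},{"rotation":[0,0,0],"translation":[0.1,0,4.0],"claw":0.5},{"rotation":[0,0,0],"translation":[0.1,0,4.0],"claw":0.5}]' 25; python3 -c "
from h import *
s=arm.get_state(); im=snapshot('wrist'); cv2.imwrite('pics/w3.png',cv2.resize(im[180:420,160:480],None,fx=2,fy=2)); 
b=snapshot('side'); cv2.imwrite('pics/s3.png',b); a=cv2.resize(b[190:310,290:450],(640,480)); 
cv2.imwrite('pics/s3c.png',a)
print(s['tcp_pos'],s['grip_width'],s['gripper_force'],s['force'])"
```

```text
t: 3.38
tcp_pos: [0.6198, 0.1162, 0.0364]
orientation: [0.001, -0.0, 1.0, 0.0]
force: [-1.1, 0.3, 0.4]
grip_width: 0.0427
gripper_force: 0.0
[0.6198 0.1162 0.0364] 0.04274444234031237 0.0 [-1.1481  0.3006  0.3837]
```

View pics/s3c.png

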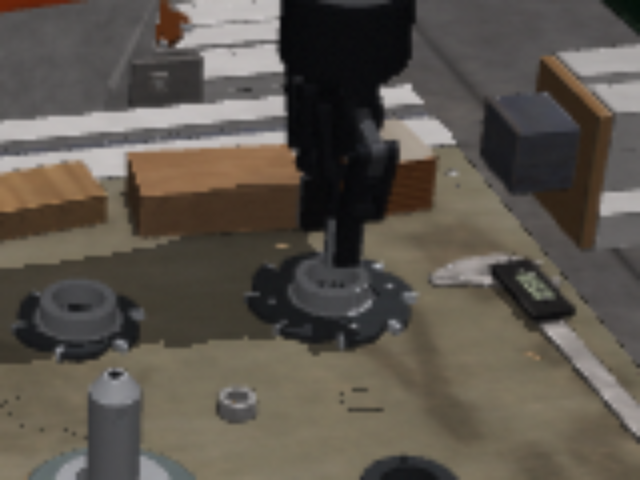

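Fingers closed to 42.7 mm above the hub without touching, so the tips really are shorter than stated. I'll touch down on the hub rim gently to measure the tip offset.

```bash
python3 -m crank '[{"rotation":[0,0,0],"translation":[0,0,0.3],"claw":0.5},{"rotation":[0,0,0],"translation":[0,0,0.6],"claw":0.5},{"rotation":[0,0,0],"translation":[0,0,0.6],"claw":0.5}]'; python3 -m crank '[{"rotation":[0,0,0],"translation":[0,0,0.2],"claw":0.5},{"rotation":[0,0,0],"translation":[0,0,0.3],"claw":0.5}]'
```

```text
t: 3.73
tcp_pos: [0.6188, 0.116, 0.0283]
orientation: [-0.0, -0.0, 1.0, -0.0]
force: [0.7, -0.5, 0.1]
grip_width: 0.0423
gripper_force: 0.0
t: 3.9
tcp_pos: [0.619, 0.116, 0.0257]
orientation: [-0.0, -0.0, 1.0, -0.0]
force: [-0.7, 0.6, 0.4]
grip_width: 0.0427
gripper_force: 0.0
```

View pics/w3.png

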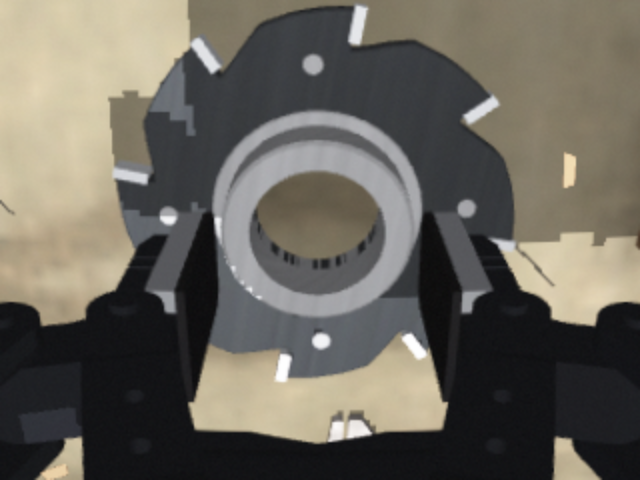

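```bash
for i in 1 2 3; do python3 -m crank '[{"rotation":[0,0,0],"translation":[0,0,0.15],"claw":0.5},{"rotation":[0,0,0],"translation":[0,0,0.3],"claw":0.5}]' | egrep 'tcp|^force|width|grip'; done
```

```text
tcp_pos: [0.6191, 0.116, 0.0229]
force: [0.1, 0.7, -0.4]
grip_width: 0.0428
gripper_force: 0.0
tcp_pos: [0.6191, 0.116, 0.0199]
force: [-0.7, 0.4, -0.4]
grip_width: 0.0431
gripper_force: 0.0
tcp_pos: [0.6194, 0.116, 0.0173]
force: [-7.5, -1.1, 27.2]
grip_width: 0.0424
gripper_force: 13.7
```

```bash
python3 -c "
from h import *
b=snapshot('side'); a=cv2.resize(b[200:300,320:420],(600,600),interpolation=cv2.INTER_CUBIC)
w=snapshot('wrist'); cv2.imwrite('pics/w4raw.png',w); w=cv2.resize(w[200:440,200:440],(400,400))
s=arm.get_state();print(s['tcp_pos'],s['grip_width'],s['force'],s['gripper_force'])
a=cv2.resize(a,(400,400));cv2.imwrite('pics/c4.png',np.hstack([a,w]))"
```

```text
[0.6193 0.116  0.0176] 0.04287323978363783 [-3.769  -0.7983 12.4892] 6.4157466479809955
```

View pics/c4.png

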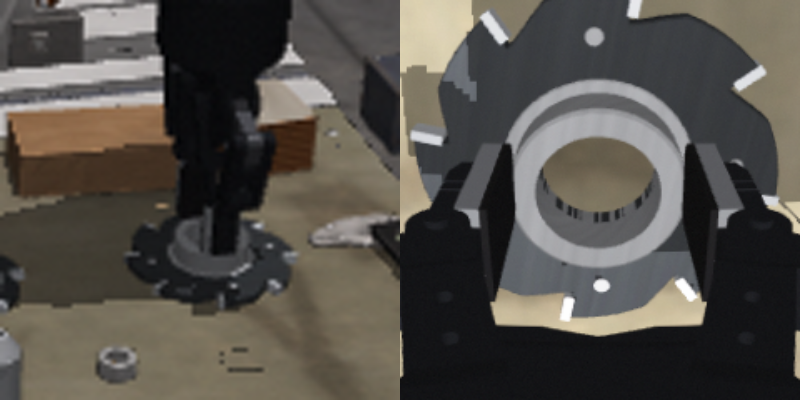

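```bash
python3 -c "
from h import *
f=lambda x,y,z:((proj('side',[x,y,z])-[320,200])*4).round()
for y in(.094,.088):
  for z in(.006,.012,.02):print(y,z,f(.608,y,z),f(.630,y,z))
print('hub top left/right/front',f(.597,.1165,.02),f(.6435,.1165,.02),f(.62,.0935,.02),'hub base front',f(.62,.0935,.006),'plate front',f(.62,.0645,.006))
s=arm.get_state()
g=lambda x,y,z:((proj('wrist',[x,y,z],s)-[200,200])/.6+[400,0]).round()
for z in(.02,.01,.006):print(z,g(.597,.1165,z),g(.6435,.1165,z),g(.62,.0935,z),g(.62,.1395,z),'pad corners',g(.6083,.0946,z),g(.6303,.0946,z),g(.6083,.1374,z))"
```

```text
0.094 0.006 [193. 274.] [228. 270.]
0.094 0.012 [194. 265.] [229. 262.]
0.094 0.02 [195. 254.] [230. 250.]
0.088 0.006 [196. 279.] [231. 275.]
0.088 0.012 [197. 271.] [232. 267.]
0.088 0.02 [198. 259.] [233. 255.]
hub top left/right/front [165. 237.] [238. 229.] [214. 252.] hub base front [212. 272.] plate front [228. 298.]
0.02 [600.  95.] [599. 260.] [508. 181.] [690. 181.] pad corners [510. 138.] [515. 217.] [685. 138.]
0.01 [600.  83.] [599. 241.] [513. 165.] [685. 165.] pad corners [516. 124.] [519. 199.] [680. 124.]
0.006 [599.  78.] [599. 234.] [515. 159.] [683. 159.] pad corners [517. 119.] [521. 192.] [678. 119.]
```

```bash
python3 -c "
from h import *
s=arm.get_state()
g=lambda x,y,z:((proj('wrist',s['tcp_pos']+[-x,y,-z],s)-[200,200])/.6+[400,0]).round()
for z in(-.09,-.08,-.07,-.06,-.048,-.04,-.03):print(z,g(.038,0,z),g(.0425,0,z),g(0.02,0,z))"
```

```text
-0.09 [598. 219.] [598. 177.] [598. 356.]
-0.08 [598. 175.] [598. 138.] [598. 303.]
-0.07 [598. 141.] [598. 108.] [598. 260.]
-0.06 [598. 115.] [598.  84.] [598. 225.]
-0.048 [598.  89.] [598.  62.] [598. 190.]
-0.04 [598.  75.] [598.  50.] [598. 170.]
-0.03 [598.  61.] [598.  37.] [598. 149.]
```

All three cues agree: in the state's frame the fingertips are ~2 mm *behind* the TCP at this opening (the contact was hub top at z 0.020). I'll raise, open, go down to tips ≈ 9 mm, and grip.

```bash
python3 -m crank '[{"rotation":[0,0,0],"translation":[-0.15,0,-0.6],"claw":0.5},{"rotation":[0,0,0],"translation":[-0.15,0,-0.6],"claw":0.3},{"rotation":[0,0,0],"translation":[-0.15,0,-0.6],"claw":0.3},{"rotation":[0,0,0],"translation":[-0.15,0,0],"claw":0.3},{"rotation":[0,0,0],"translation":[-0.15,0,0.5],"claw":0.3},{"rotation":[0,0,0],"translation":[-0.15,0,1.0],"claw":0.3},{"rotation":[0,0,0],"translation":[-0.15,0,1.0],"claw":0.3},{"rotation":[0,0,0],"translation":[-0.15,0,1.0],"claw":0.3}]' ; python3 -m crank '[{"rotation":[0,0,0],"translation":[0,0,0],"claw":0.7},{"rotation":[0,0,0],"translation":[0,0,0],"claw":0.7},{"rotation":[0,0,0],"translation":[0,0,0],"claw":0.7},{"rotation":[0,0,0],"translation":[0,0,0],"claw":0.7},{"rotation":[0,0,0],"translation":[0,0,0],"claw":0.7}]' 80
```

```text
t: 5.17
tcp_pos: [0.6202, 0.1159, 0.0063]
orientation: [-0.001, -0.0, 1.0, -0.0]
force: [-0.6, -0.0, -0.3]
grip_width: 0.0599
gripper_force: 0.0
t: 5.58
tcp_pos: [0.6207, 0.1159, 0.0078]
orientation: [0.0, 0.0, 1.0, 0.0]
force: [-2.9, -0.5, 9.3]
grip_width: 0.0424
gripper_force: 79.6
```

```bash
python3 -m crank '[{"rotation":[0,0,0],"translation":[0,0,-1],"claw":0.7},{"rotation":[0,0,0],"translation":[0,0,-3],"claw":0.7},{"rotation":[0,0,0],"translation":[0,0,-6],"claw":0.7},{"rotation":[0,0,0],"translation":[0,0,-9],"claw":0.7},{"rotation":[0,0,0],"translation":[0,0,-12],"claw":0.7},{"rotation":[0,0,0],"translation":[0,0,-13.5],"claw":0.7},{"rotation":[0,0,0],"translation":[0,0,-13.5],"claw":0.7},{"rotation":[0,0,0],"translation":[0,0,-13.5],"claw":0.7}]' ; python3 -c "
from h import *
s=arm.get_state(); im=snapshot('wrist'); cv2.imwrite('pics/w5.png',im)
print(s['tcp_pos'],s['orientation'],s['grip_width'],delta([.4438,-.0564,.145]))
print(proj('wrist',[.4438,-.0564,.087],s), proj('wrist',s['tcp_pos']+[0,0,.012],s))"
```

```text
t: 6.25
tcp_pos: [0.6207, 0.1161, 0.1426]
orientation: [0.001, -0.0, 1.0, 0.0]
force: [0.2, -0.8, -4.9]
grip_width: 0.0426
gripper_force: 82.2
tool [0.6201 0.116  0.1414] x axis [-1.     -0.0003  0.0008] z axis [-0.0008 -0.0002 -1.    ]
[0.6207 0.1161 0.1426] [ 0.0005 -0.0001  1.      0.0002] 0.04257085198427859 [ 17.6347 -17.234   -0.3441]
[54.2148 -1.6438] [318.6183 318.1008]
```

View pics/w5.png

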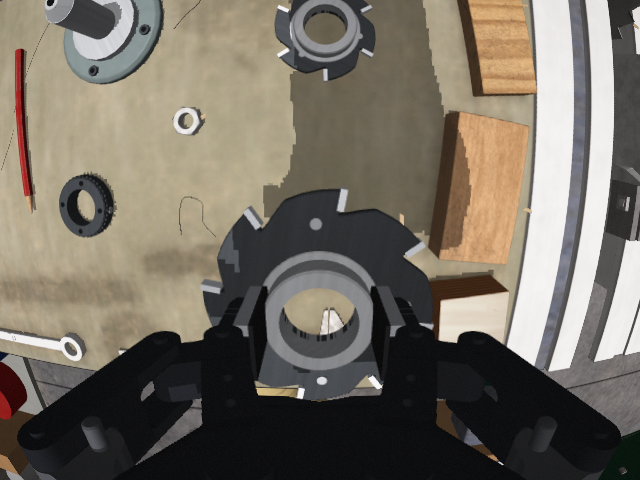

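Cutter lifted flat and centred: hub-top centre at (319,319), predicted (318.6,318). Now view the stand from x≈0.56.

```bash
python3 -m crank '[{"rotation":[0,0,0],"translation":[6,-17.2,0],"claw":0.7},{"rotation":[0,0,0],"translation":[6,-17.2,0],"claw":0.7},{"rotation":[0,0,0],"translation":[6,-17.2,0],"claw":0.7},{"rotation":[0,0,0],"translation":[6,-17.2,0],"claw":0.7},{"rotation":[0,0,0],"translation":[6,-17.2,0],"claw":0.7},{"rotation":[0,0,0],"translation":[6,-17.2,0],"claw":0.7},{"rotation":[0,0,0],"translation":[6,-17.2,0],"claw":0.7}]' ; python3 -c "
from h import *
s=arm.get_state(); im=snapshot('wrist'); 
u,v=proj('wrist',[.4438,-.0564,.087],s);print(s['tcp_pos'],u,v,proj('wrist',[.4438,-.0564,.018],s))
x0,y0=max(int(u)-60,0),max(int(v)-60,0);print(x0,y0)
cv2.imwrite('pics/w6.png',cv2.resize(im[y0:y0+120,x0:x0+130],None,fx=5,fy=5,interpolation=cv2.INTER_CUBIC))"
```

```text
t: 6.88
tcp_pos: [0.5596, -0.0571, 0.1407]
orientation: [-0.001, 0.001, 1.0, -0.0]
force: [0.3, 1.0, -3.2]
grip_width: 0.0423
gripper_force: 82.5
[ 0.5596 -0.0571  0.1407] 319.5108370087244 51.85978448726618 [319.2986  74.5155]
259 0
```

View pics/w6.png

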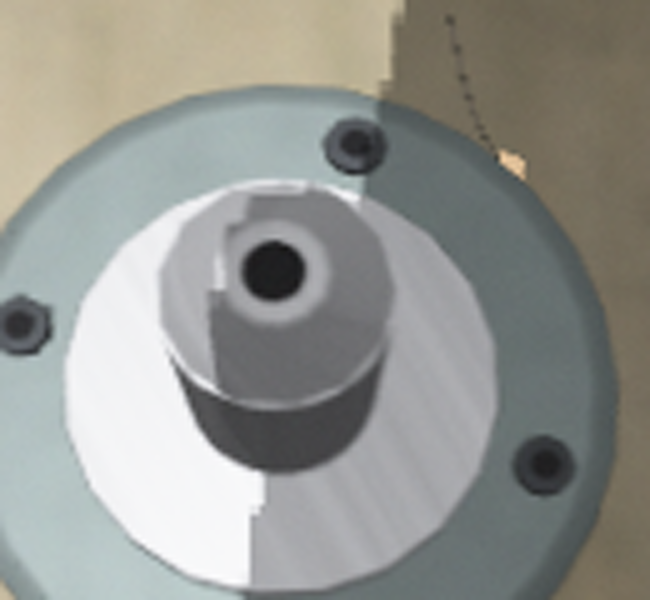

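Tip at crop (275,270) → (314,54); flange centre at (281,385) → (315.2,77).

```bash
python3 -c "
from h import *
s=arm.get_state();print(s['tcp_pos'],s['orientation'])
print(onz('wrist',314,54,.087,s),onz('wrist',314.4,58.6,.077,s),onz('wrist',315.2,77,.018,s))
print(onz('top',280+434/4,160+380/4,.087),onz('top',280+416/4,160+386/4,.018))
print('grasped hub at image (319,319):', onz('wrist',319,319,s['tcp_pos'][2]+.012,s)-s['tcp_pos'])"
```

```text
[ 0.5601 -0.0557  0.1409] [-0.0009  0.      1.      0.0002]
[ 0.4455 -0.0582  0.087 ] [ 0.4458 -0.0581  0.077 ] [ 0.4462 -0.0581  0.018 ]
[ 0.4438 -0.0601  0.087 ] [ 0.4431 -0.0606  0.018 ]
grasped hub at image (319,319): [0.0004 0.0002 0.012 ]
```

```bash
python3 -m crank '[{"rotation":[0,0,0],"translation":[4,-0.4,0],"claw":0.7},{"rotation":[0,0,0],"translation":[8,-0.4,0],"claw":0.7},{"rotation":[0,0,0],"translation":[11,-0.4,0],"claw":0.7},{"rotation":[0,0,0],"translation":[11.55,-0.4,0],"claw":0.7},{"rotation":[0,0,0],"translation":[11.55,-0.4,1.5],"claw":0.7},{"rotation":[0,0,0],"translation":[11.55,-0.4,3],"claw":0.7},{"rotation":[0,0,0],"translation":[11.55,-0.4,3],"claw":0.7},{"rotation":[0,0,0],"translation":[11.55,-0.4,3],"claw":0.7},{"rotation":[0,0,0],"translation":[11.55,-0.4,3],"claw":0.7}]' ; python3 -c "
from h import *
s=arm.get_state(); im=snapshot('wrist'); s2=arm.get_state();t=snapshot('side')
u,v=proj('side',[.4445,-.06,.087]).astype(int)
print(s['tcp_pos'],s2['tcp_pos'],s['orientation'],proj('wrist',[.4445,-.06,.087],s),(u,v))
a=cv2.resize(im[220:420,220:420],(400,400));b=cv2.resize(t[v-60:v+40,u-50:u+50],(400,400))
cv2.imwrite('pics/c7.png',np.hstack([a,b]))"
```

```text
t: 7.68
tcp_pos: [0.4454, -0.0595, 0.1122]
orientation: [-0.0, -0.001, 1.0, 0.0]
force: [0.4, -0.4, -3.7]
grip_width: 0.0424
gripper_force: 82.6
[ 0.4454 -0.0595  0.1122] [ 0.4456 -0.0597  0.1124] [-0.0002 -0.0005  1.      0.    ] [317.6666 281.2089] (np.int64(317), np.int64(283))
```

View pics/c7.png

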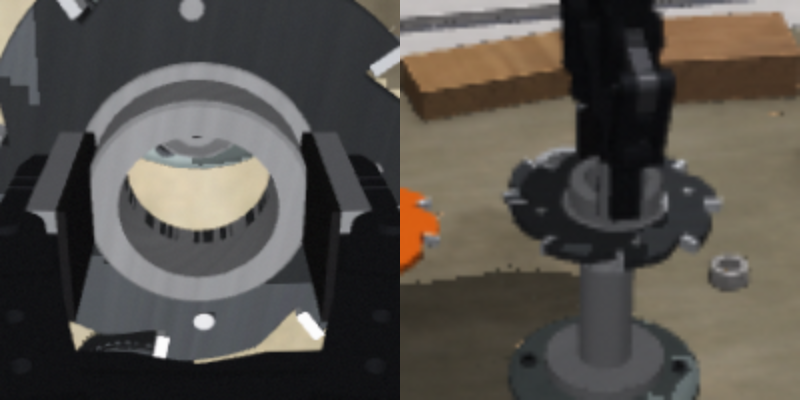

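Through the bore the shaft-tip hole's near edge shows at (317.5,288), consistent with the estimate; descending in stages with force checks.

```bash
python3 -m crank '[{"rotation":[0,0,0],"translation":[0.1,0,1],"claw":0.7},{"rotation":[0,0,0],"translation":[0.1,0,2],"claw":0.7},{"rotation":[0,0,0],"translation":[0.1,0,2.7],"claw":0.7},{"rotation":[0,0,0],"translation":[0.1,0,3.2],"claw":0.7},{"rotation":[0,0,0],"translation":[0.1,0,3.2],"claw":0.7}]' | egrep 'tcp|orie|^force|width'; 
```

```text
tcp_pos: [0.4439, -0.06, 0.0795]
orientation: [-0.0, -0.0, 1.0, -0.0]
force: [-0.4, 0.5, -2.4]
grip_width: 0.042
```

Now past the taper with no lateral force.

```bash
python3 -m crank '[{"rotation":[0,0,0],"translation":[0,0,1],"claw":0.7},{"rotation":[0,0,0],"translation":[0,0,2],"claw":0.7},{"rotation":[0,0,0],"translation":[0,0,3],"claw":0.7},{"rotation":[0,0,0],"translation":[0,0,4],"claw":0.7},{"rotation":[0,0,0],"translation":[0,0,4.6],"claw":0.7},{"rotation":[0,0,0],"translation":[0,0,5.0],"claw":0.7},{"rotation":[0,0,0],"translation":[0,0,5.2],"claw":0.7},{"rotation":[0,0,0],"translation":[0,0,5.2],"claw":0.7}]' | egrep 'tcp|orie|^force|width'; 
```

```text
tcp_pos: [0.444, -0.06, 0.0277]
orientation: [-0.0, -0.0, 1.0, -0.0]
force: [-0.3, -0.2, -4.6]
grip_width: 0.0422
```

```bash
python3 -m crank '[{"rotation":[0,0,0],"translation":[0,0,0.1],"claw":0.7},{"rotation":[0,0,0],"translation":[0,0,0.2],"claw":0.7},{"rotation":[0,0,0],"translation":[0,0,0.2],"claw":0.7}]' | egrep 'tcp|^force'; 
```

```text
tcp_pos: [0.4443, -0.06, 0.0262]
force: [-0.2, -1.1, -3.7]
```

```bash
python3 -m crank '[{"rotation":[0,0,0],"translation":[0,0,0.1],"claw":0.7},{"rotation":[0,0,0],"translation":[0,0,0.15],"claw":0.7},{"rotation":[0,0,0],"translation":[0,0,0.15],"claw":0.7}]' | egrep 'tcp|^force'; 
```

```text
tcp_pos: [0.4444, -0.06, 0.0256]
force: [-6.7, 1.5, 30.2]
```

Seated on the flange (contact at TCP 0.0256, as expected). Release, rise, go over the spacer.

```bash
python3 -m crank '[{"rotation":[0,0,0],"translation":[0,0,-0.15],"claw":0.25},{"rotation":[0,0,0],"translation":[0,0,-0.15],"claw":0.25},{"rotation":[0,0,0],"translation":[0,0,-0.3],"claw":0.25},{"rotation":[0,0,0],"translation":[0,0,-2],"claw":0.25},{"rotation":[0,0,0],"translation":[0,0,-5],"claw":0.25},{"rotation":[0,0,0],"translation":[0,0,-9],"claw":0.25},{"rotation":[0,0,0],"translation":[0,0,-12],"claw":0.25},{"rotation":[0,0,0],"translation":[-1.1,-8,-12],"claw":0.25},{"rotation":[0,0,0],"translation":[-1.1,-14,-12],"claw":0.25},{"rotation":[0,0,0],"translation":[-1.1,-18.2,-10],"claw":0.25},{"rotation":[0,0,0],"translation":[-1.1,-18.2,-8],"claw":0.25},{"rotation":[0,0,0],"translation":[-1.1,-18.2,-8],"claw":0.25}]';python3 -m crank '[{"rotation":[0,0,0],"translation":[0,0,0],"claw":0.25},{"rotation":[0,0,0],"translation":[0,0,0],"claw":0.25}]' | egrep 'tcp|ori'; python3 -c "
from h import *
s=arm.get_state(); im=snapshot('wrist'); t=snapshot('top')
print(s['tcp_pos'],s['orientation'],proj('wrist',[.4548,-.2429,.014],s),s['qpos'])
for p in([.4445,-.06,.038],[.4445,-.06,.018+.006]):print('top',proj('top',p))
a=im[120:400,180:460]; b=cv2.resize(t[215:295,340:420],(480,480),interpolation=cv2.INTER_CUBIC); b=cv2.resize(b,(420,420));a=cv2.resize(a,(420,420))
cv2.imwrite('pics/c8.png',cv2.resize(np.hstack([a,b]),(800,400)))"
```

```text
t: 10.37
tcp_pos: [0.4545, -0.246, 0.1037]
orientation: [0.0, 0.001, 1.0, -0.001]
force: [-1.3, 0.5, 0.0]
grip_width: 0.0641
gripper_force: 0.0
tcp_pos: [0.4544, -0.2429, 0.1038]
orientation: [-0.001, 0.001, 1.0, 0.0]
[ 0.4544 -0.2429  0.1038] [-0.0007  0.0011  1.      0.0002] [318.5922 246.6365] [ 0.2894  0.5399  0.1157  1.9976 -0.1032  0.611   2.0421]
top [385.0678 255.6196]
top [384.152  255.8641]
```

View pics/c8.png

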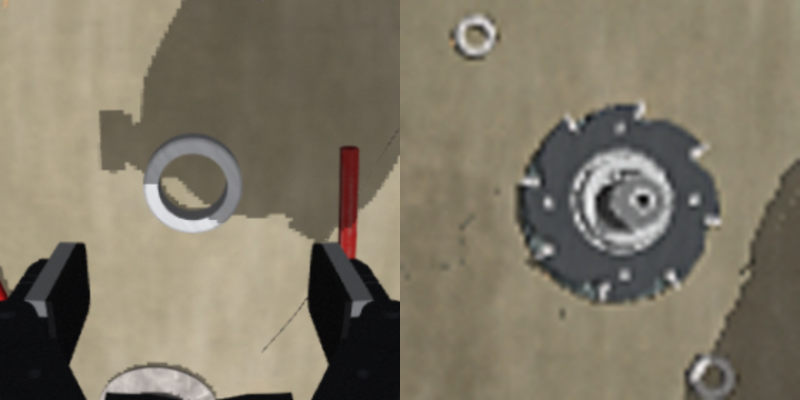

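Large cutter sits concentric on the stand (right pane). Spacer's top centre at (315,246) vs predicted 318.6: about 2 mm to −y. Go down and grip.

```bash
python3 -m crank '[{"rotation":[0,0,0],"translation":[0,-0.22,4],"claw":0.25},{"rotation":[0,0,0],"translation":[0,-0.22,8],"claw":0.25},{"rotation":[0,0,0],"translation":[0,-0.22,9.2],"claw":0.25},{"rotation":[0,0,0],"translation":[0,-0.22,9.8],"claw":0.25},{"rotation":[0,0,0],"translation":[0,-0.22,9.8],"claw":0.25},{"rotation":[0,0,0],"translation":[0,-0.22,9.8],"claw":0.25}]' 60 | egrep 'tcp|^force'; python3 -m crank '[{"rotation":[0,0,0],"translation":[0,0,0],"claw":0.7},{"rotation":[0,0,0],"translation":[0,0,0],"claw":0.7},{"rotation":[0,0,0],"translation":[0,0,0],"claw":0.7},{"rotation":[0,0,0],"translation":[0,0,0],"claw":0.7},{"rotation":[0,0,0],"translation":[0,0,0],"claw":0.7},{"rotation":[0,0,0],"translation":[0,0,0],"claw":0.7}]' 60
```

```text
tcp_pos: [0.456, -0.2442, 0.008]
force: [0.8, 0.2, 0.7]
t: 11.63
tcp_pos: [0.4562, -0.2445, 0.0087]
orientation: [0.001, 0.0, 1.0, -0.0]
force: [-5.0, 4.5, 27.5]
grip_width: 0.0416
gripper_force: 57.0
```

```bash
python3 -m crank '[{"rotation":[0,0,0],"translation":[0,0,-1],"claw":0.7},{"rotation":[0,0,0],"translation":[0,0,-4],"claw":0.7},{"rotation":[0,0,0],"translation":[0,0,-8],"claw":0.7},{"rotation":[0,0,0],"translation":[0,0,-11.2],"claw":0.7},{"rotation":[0,0,0],"translation":[0,0,-11.2],"claw":0.7},{"rotation":[0,0,0],"translation":[0,0,-11.2],"claw":0.7}]' ; python3 -c "
from h import *
s=arm.get_state(); im=snapshot('wrist'); t=snapshot('side')
for z in(.0,.01,.02):print(proj('wrist',s['tcp_pos']+[0,0,z],s))
print(delta([.4441,-.0602,.117]))
u,v=proj('side',s['tcp_pos']).astype(int)
a=cv2.resize(im[220:420,220:420],(400,400));b=cv2.resize(t[v-50:v+50,u-50:u+50],(400,400))
cv2.imwrite('pics/c9.png',np.hstack([a,b]))"
```

```text
t: 12.13
tcp_pos: [0.4563, -0.2446, 0.1212]
orientation: [0.002, -0.0, 1.0, -0.001]
force: [0.1, 0.1, -1.7]
grip_width: 0.0412
gripper_force: 60.8
[318.609  305.1093]
[318.5666 315.8791]
[318.5187 328.0116]
tool [ 0.4551 -0.244   0.1188] x axis [-1.     -0.0004 -0.0004] z axis [ 0.0004 -0.     -1.    ]
[ 1.0901 18.3832  0.1774]
```

View pics/c9.png

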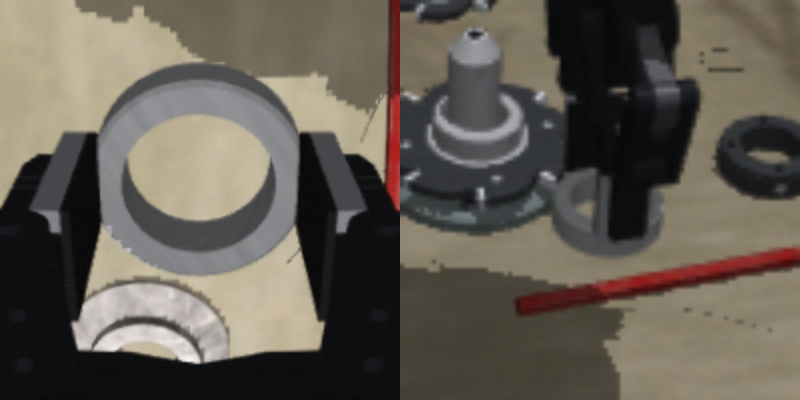

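Spacer held level, flush with the tips; ring centre (319,310), matching the tool axis. Carry it to the shaft.

```bash
python3 -m crank '[{"rotation":[0,0,0],"translation":[1.1,4,0],"claw":0.7},{"rotation":[0,0,0],"translation":[1.1,8,0],"claw":0.7},{"rotation":[0,0,0],"translation":[1.1,12,0],"claw":0.7},{"rotation":[0,0,0],"translation":[1.1,15.5,0],"claw":0.7},{"rotation":[0,0,0],"translation":[1.1,17.8,0],"claw":0.7},{"rotation":[0,0,0],"translation":[1.1,18.4,0],"claw":0.7},{"rotation":[0,0,0],"translation":[1.1,18.4,0],"claw":0.7},{"rotation":[0,0,0],"translation":[1.1,18.4,0],"claw":0.7},{"rotation":[0,0,0],"translation":[1.1,18.4,0],"claw":0.7}]' | egrep 'tcp|ori'; python3 -c "
from h import *
s=arm.get_state();print(s['tcp_pos'],delta([.4443,-.06,.0465]))"
```

```text
tcp_pos: [0.4439, -0.0615, 0.1182]
orientation: [-0.0, 0.001, 1.0, -0.0]
tool [ 0.4439 -0.0615  0.1182] x axis [-1.      0.0014  0.0007] z axis [-0.0007 -0.0005 -1.    ]
[ 0.4439 -0.0615  0.1182] [-0.0428  0.1501  7.1696]
```

```bash
python3 -m crank '[{"rotation":[0,0,0],"translation":[0,0.1,1],"claw":0.7},{"rotation":[0,0,0],"translation":[0,0.1,2],"claw":0.7},{"rotation":[0,0,0],"translation":[0,0.1,3],"claw":0.7},{"rotation":[0,0,0],"translation":[0,0.1,4],"claw":0.7},{"rotation":[0,0,0],"translation":[0,0.1,4],"claw":0.7}]' | egrep 'tcp|ori|^for'; python3 -m crank '[{"rotation":[0,0,0],"translation":[0,0,1],"claw":0.7},{"rotation":[0,0,0],"translation":[0,0,2],"claw":0.7},{"rotation":[0,0,0],"translation":[0,0,2.6],"claw":0.7},{"rotation":[0,0,0],"translation":[0,0,2.8],"claw":0.7},{"rotation":[0,0,0],"translation":[0,0,2.8],"claw":0.7}]' | egrep 'tcp|ori|^for'
```

```text
tcp_pos: [0.4432, -0.0605, 0.077]
orientation: [-0.001, 0.001, 1.0, -0.0]
force: [-0.8, -0.1, -0.8]
tcp_pos: [0.4438, -0.0593, 0.05]
orientation: [-0.001, 0.0, 1.0, -0.0]
force: [0.4, -0.0, -0.0]
```

```bash
for i in 1 2; do python3 -m crank '[{"rotation":[0,0,0],"translation":[0,-0.02,0.1],"claw":0.7},{"rotation":[0,0,0],"translation":[0,-0.02,0.2],"claw":0.7},{"rotation":[0,0,0],"translation":[0,-0.02,0.2],"claw":0.7}]' | egrep 'tcp|^for'; done
```

```text
tcp_pos: [0.4442, -0.0594, 0.0486]
force: [0.3, 1.2, -1.6]
tcp_pos: [0.4444, -0.0596, 0.047]
force: [-2.8, 1.2, 15.3]
```

Contact at 0.047, as expected. Release and go over the small cutter.

```bash
python3 -m crank '[{"rotation":[0,0,0],"translation":[0,0,0],"claw":0.25},{"rotation":[0,0,0],"translation":[0,0,0],"claw":0.25},{"rotation":[0,0,0],"translation":[0,0,-0.5],"claw":0.25},{"rotation":[0,0,0],"translation":[0,0,-3],"claw":0.25},{"rotation":[0,0,0],"translation":[0,0,-6],"claw":0.25},{"rotation":[0,0,0],"translation":[0,0,-8],"claw":0.25},{"rotation":[0,0,0],"translation":[-1,4,-8],"claw":0.25},{"rotation":[0,0,0],"translation":[-2,8,-8],"claw":0.25},{"rotation":[0,0,0],"translation":[-2.1,12,-8],"claw":0.25},{"rotation":[0,0,0],"translation":[-2.1,16,-7],"claw":0.25},{"rotation":[0,0,0],"translation":[-2.1,18.2,-6],"claw":0.25},{"rotation":[0,0,0],"translation":[-2.1,18.2,-6],"claw":0.25}]' | egrep 'tcp';python3 -m crank '[{"rotation":[0,0,0],"translation":[0,0,0],"claw":0.25},{"rotation":[0,0,0],"translation":[0,0,0],"claw":0.25},{"rotation":[0,0,0],"translation":[0,0,0],"claw":0.25}]' | egrep 'tcp|ori'; python3 -c "
from h import *
s=arm.get_state(); im=snapshot('wrist'); t=snapshot('side')
print(s['tcp_pos'],s['orientation'],proj('wrist',[.4653,.1221,.02],s),proj('wrist',[.4653,.1221,.006],s))
u,v=proj('side',[.4444,-.06,.05]).astype(int)
a=im[120:400,180:460]; b=cv2.resize(t[v-50:v+50,u-50:u+50],(400,400),interpolation=cv2.INTER_CUBIC); a=cv2.resize(a,(400,400))
cv2.imwrite('pics/c10.png',np.hstack([a,b]))"
```

```text
tcp_pos: [0.4642, 0.1276, 0.1054]
tcp_pos: [0.4653, 0.1213, 0.1069]
orientation: [0.0, 0.001, 1.0, -0.0]
[0.4653 0.1213 0.1069] [ 0.0002  0.0007  1.     -0.0001] [319.9176 247.0374] [319.8552 241.2189]
```

View pics/c10.png

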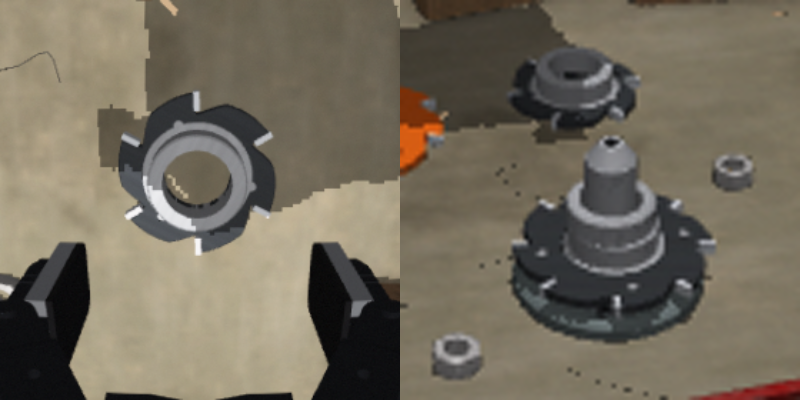

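Spacer is down over the shaft on the large hub. Small cutter hub centre at (318.6,247.4), predicted (319.9,247): within 1 mm, and the tool is centred over it. Down and grip.

```bash
python3 -m crank '[{"rotation":[0,0,0],"translation":[0,0,4],"claw":0.25},{"rotation":[0,0,0],"translation":[0,0,8],"claw":0.25},{"rotation":[0,0,0],"translation":[0,0,9.3],"claw":0.25},{"rotation":[0,0,0],"translation":[0,0,9.9],"claw":0.25},{"rotation":[0,0,0],"translation":[0,0,9.9],"claw":0.25},{"rotation":[0,0,0],"translation":[0,0,9.9],"claw":0.25},{"rotation":[0,0,0],"translation":[0,0,9.9],"claw":0.25}]' | egrep 'tcp|^force'; python3 -m crank '[{"rotation":[0,0,0],"translation":[0,0,0],"claw":0.7},{"rotation":[0,0,0],"translation":[0,0,0],"claw":0.7},{"rotation":[0,0,0],"translation":[0,0,0],"claw":0.7},{"rotation":[0,0,0],"translation":[0,0,0],"claw":0.7},{"rotation":[0,0,0],"translation":[0,0,0],"claw":0.7},{"rotation":[0,0,0],"translation":[0,0,0],"claw":0.7}]' 70; python3 -m crank '[{"rotation":[0,0,0],"translation":[0,0,-1],"claw":0.7},{"rotation":[0,0,0],"translation":[0,0,-4],"claw":0.7},{"rotation":[0,0,0],"translation":[0,0,-8],"claw":0.7},{"rotation":[0,0,0],"translation":[0,0,-12],"claw":0.7},{"rotation":[0,0,0],"translation":[0,0,-12],"claw":0.7},{"rotation":[0,0,0],"translation":[0,0,-12],"claw":0.7},{"rotation":[0,0,0],"translation":[0,0,-12],"claw":0.7}]' ; python3 -c "
from h import *
s=arm.get_state(); im=snapshot('wrist')
print(s['tcp_pos'],proj('wrist',s['tcp_pos']+[0,0,.012],s))
print(delta([.4443,-.06,.13]))
cv2.imwrite('pics/w11.png',cv2.resize(im[200:440,200:440],(480,480)))"
```

```text
tcp_pos: [0.466, 0.1224, 0.0088]
force: [0.9, -0.9, 0.9]
t: 16.75
tcp_pos: [0.4659, 0.1226, 0.0092]
orientation: [0.001, -0.0, 1.0, 0.0]
force: [-5.9, -1.4, 30.0]
grip_width: 0.0429
gripper_force: 66.7
t: 17.33
tcp_pos: [0.4649, 0.1225, 0.1277]
orientation: [0.0, -0.0, 1.0, 0.0]
force: [-0.5, -0.5, -2.8]
grip_width: 0.0428
gripper_force: 72.1
[0.4649 0.1225 0.1277] [318.6164 318.083 ]
tool [0.4646 0.1223 0.127 ] x axis [-1.     -0.0003  0.0009] z axis [-0.0009 -0.0002 -1.    ]
[  2.0337 -18.2334  -0.2903]
```

View pics/w11.png

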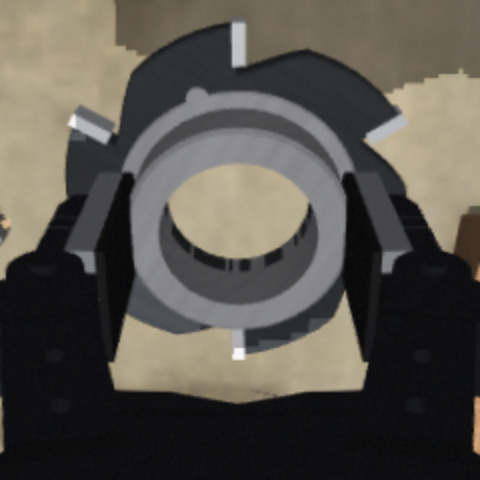

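Small cutter held level; hub centre at (319.5,314), ~1 mm toward −x of the tool axis, so I aim 1 mm further +x.

```bash
python3 -m crank '[{"rotation":[0,0,0],"translation":[1.95,-4,0],"claw":0.7},{"rotation":[0,0,0],"translation":[1.95,-8,0],"claw":0.7},{"rotation":[0,0,0],"translation":[1.95,-12,0],"claw":0.7},{"rotation":[0,0,0],"translation":[1.95,-15.5,0],"claw":0.7},{"rotation":[0,0,0],"translation":[1.95,-17.8,0],"claw":0.7},{"rotation":[0,0,0],"translation":[1.95,-18.2,0],"claw":0.7},{"rotation":[0,0,0],"translation":[1.95,-18.2,0],"claw":0.7},{"rotation":[0,0,0],"translation":[1.95,-18.2,1],"claw":0.7},{"rotation":[0,0,0],"translation":[1.95,-18.2,1],"claw":0.7},{"rotation":[0,0,0],"translation":[1.95,-18.2,1],"claw":0.7}]' | egrep 'tcp|ori'; python3 -c "
from h import *
print(delta([.4453,-.06,.0612]))"
```

```text
tcp_pos: [0.4451, -0.0586, 0.1168]
orientation: [-0.001, -0.001, 1.0, 0.0]
tool [ 0.4451 -0.0586  0.1168] x axis [-1.     -0.0016  0.0021] z axis [-0.0021  0.0002 -1.    ]
[-0.0288 -0.1439  5.5627]
```

```bash
python3 -m crank '[{"rotation":[0,0,0],"translation":[0,-0.08,1],"claw":0.7},{"rotation":[0,0,0],"translation":[0,-0.08,2],"claw":0.7},{"rotation":[0,0,0],"translation":[0,-0.08,3],"claw":0.7},{"rotation":[0,0,0],"translation":[0,-0.08,3],"claw":0.7}]' | egrep 'tcp|ori|^for'; python3 -m crank '[{"rotation":[0,0,0],"translation":[0,0,0.8],"claw":0.7},{"rotation":[0,0,0],"translation":[0,0,1.6],"claw":0.7},{"rotation":[0,0,0],"translation":[0,0,2.1],"claw":0.7},{"rotation":[0,0,0],"translation":[0,0,2.1],"claw":0.7},{"rotation":[0,0,0],"translation":[0,0,2.1],"claw":0.7}]' | egrep 'tcp|ori|^for'
```

```text
tcp_pos: [0.4449, -0.0595, 0.0863]
orientation: [-0.001, -0.001, 1.0, 0.0]
force: [-1.1, 0.8, -2.3]
tcp_pos: [0.4455, -0.0604, 0.0663]
orientation: [-0.0, -0.0, 1.0, -0.0]
force: [1.0, -0.2, -2.2]
```

```bash
for i in 1 2; do python3 -m crank '[{"rotation":[0,0,0],"translation":[0,0,0.1],"claw":0.7},{"rotation":[0,0,0],"translation":[0,0,0.2],"claw":0.7},{"rotation":[0,0,0],"translation":[0,0,0.2],"claw":0.7}]' | egrep 'tcp|^for'; done
```

```text
tcp_pos: [0.4457, -0.0604, 0.0646]
force: [0.2, -0.2, -2.0]
tcp_pos: [0.4456, -0.0604, 0.0624]
force: [0.2, 0.9, -2.7]
```

```bash
python3 -m crank '[{"rotation":[0,0,0],"translation":[0,0,0.1],"claw":0.7},{"rotation":[0,0,0],"translation":[0,0,0.2],"claw":0.7},{"rotation":[0,0,0],"translation":[0,0,0.2],"claw":0.7}]' | egrep 'tcp|^for'
```

```text
tcp_pos: [0.4459, -0.0605, 0.0612]
force: [-4.8, 0.5, 24.0]
```

Seated at 0.0612 as expected. Release and go to the collar.

```bash
python3 -m crank '[{"rotation":[0,0,0],"translation":[0,0,0],"claw":0.2},{"rotation":[0,0,0],"translation":[0,0,0],"claw":0.2},{"rotation":[0,0,0],"translation":[0,0,-0.5],"claw":0.2},{"rotation":[0,0,0],"translation":[0,0,-3],"claw":0.2},{"rotation":[0,0,0],"translation":[0,0,-6],"claw":0.2},{"rotation":[0,0,0],"translation":[0,0,-6.5],"claw":0.2},{"rotation":[0,0,0],"translation":[-4,-1,-6.5],"claw":0.2},{"rotation":[0,0,0],"translation":[-8,-2.7,-6.5],"claw":0.2},{"rotation":[0,0,0],"translation":[-12,-2.7,-5.5],"claw":0.2},{"rotation":[0,0,0],"translation":[-15.2,-2.7,-4],"claw":0.2},{"rotation":[0,0,0],"translation":[-15.2,-2.7,-4],"claw":0.2},{"rotation":[0,0,0],"translation":[-15.2,-2.7,-4],"claw":0.2}]' | egrep 'tcp';python3 -m crank '[{"rotation":[0,0,0],"translation":[0,0,0],"claw":0.2},{"rotation":[0,0,0],"translation":[0,0,0],"claw":0.2},{"rotation":[0,0,0],"translation":[0,0,0],"claw":0.2}]' | egrep 'tcp|ori|wid'; python3 -c "
from h import *
s=arm.get_state(); im=snapshot('wrist'); t=snapshot('side')
print(s['tcp_pos'],s['orientation'],proj('wrist',[.5979,-.0873,.016],s))
u,v=proj('side',[.4444,-.06,.05]).astype(int)
a=im[120:400,180:460]; b=cv2.resize(t[v-50:v+50,u-50:u+50],(400,400),interpolation=cv2.INTER_CUBIC); a=cv2.resize(a,(400,400))
cv2.imwrite('pics/c12.png',np.hstack([a,b]))"
```

```text
tcp_pos: [0.5978, -0.0872, 0.0991]
tcp_pos: [0.5972, -0.0874, 0.1013]
orientation: [0.0, -0.0, 1.0, -0.0]
grip_width: 0.0683
[ 0.5972 -0.0874  0.1013] [ 0.0003 -0.      1.     -0.    ] [318.8565 248.727 ]
```

View pics/c12.png

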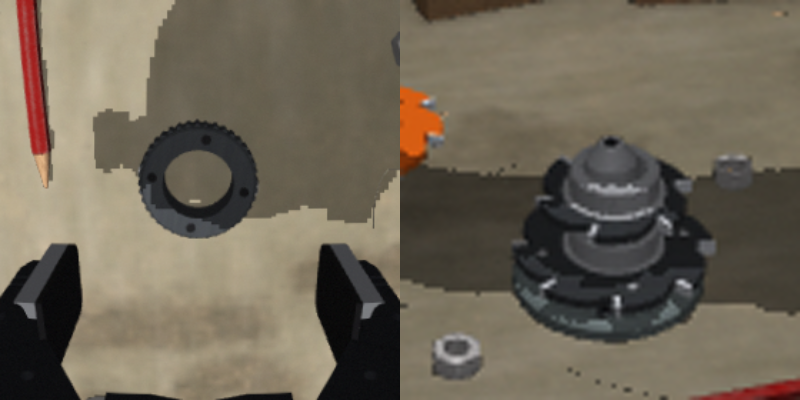

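Stack is level so far (right pane). Collar top centre at (318.6,246.7), predicted (318.9,248.7): centred under the tool within 1 mm. Grip and lift.

```bash
python3 -m crank '[{"rotation":[0,0,0],"translation":[0,0,4],"claw":0.2},{"rotation":[0,0,0],"translation":[0,0,8],"claw":0.2},{"rotation":[0,0,0],"translation":[0,0,9.0],"claw":0.2},{"rotation":[0,0,0],"translation":[0,0,9.4],"claw":0.2},{"rotation":[0,0,0],"translation":[0,0,9.4],"claw":0.2},{"rotation":[0,0,0],"translation":[0,0,9.4],"claw":0.2},{"rotation":[0,0,0],"translation":[0,0,9.4],"claw":0.2}]' | egrep 'tcp|^force'; python3 -m crank '[{"rotation":[0,0,0],"translation":[0,0,0],"claw":0.6},{"rotation":[0,0,0],"translation":[0,0,0],"claw":0.6},{"rotation":[0,0,0],"translation":[0,0,0],"claw":0.6},{"rotation":[0,0,0],"translation":[0,0,0],"claw":0.6},{"rotation":[0,0,0],"translation":[0,0,0],"claw":0.6},{"rotation":[0,0,0],"translation":[0,0,0],"claw":0.6}]' 60; python3 -m crank '[{"rotation":[0,0,0],"translation":[0,0,-1],"claw":0.6},{"rotation":[0,0,0],"translation":[0,0,-4],"claw":0.6},{"rotation":[0,0,0],"translation":[0,0,-8],"claw":0.6},{"rotation":[0,0,0],"translation":[0,0,-11.5],"claw":0.6},{"rotation":[0,0,0],"translation":[0,0,-11.5],"claw":0.6},{"rotation":[0,0,0],"translation":[0,0,-11.5],"claw":0.6},{"rotation":[0,0,0],"translation":[0,0,-11.5],"claw":0.6}]' ; python3 -c "
from h import *
s=arm.get_state(); im=snapshot('wrist')
print(s['tcp_pos'],[proj('wrist',s['tcp_pos']+[0,0,z],s)[1] for z in(.006,.008)])
print(delta([.4443,-.06,.13]))
cv2.imwrite('pics/w13.png',cv2.resize(im[200:440,200:440],(480,480)))"
```

```text
tcp_pos: [0.5988, -0.0876, 0.0085]
force: [0.4, 0.5, -0.8]
t: 22.15
tcp_pos: [0.5986, -0.0875, 0.0087]
orientation: [0.001, 0.0, 1.0, 0.0]
force: [-6.2, 0.6, 25.7]
grip_width: 0.0502
gripper_force: 57.5
t: 22.73
tcp_pos: [0.5975, -0.0872, 0.1217]
orientation: [0.0, -0.0, 1.0, 0.0]
force: [0.1, -0.2, -1.6]
grip_width: 0.0496
gripper_force: 62.5
[ 0.5975 -0.0872  0.1217] [np.float64(311.3653231371695), np.float64(313.54954074847336)]
tool [ 0.5971 -0.0872  0.1209] x axis [-1.     -0.0003  0.0012] z axis [-0.0012  0.0001 -1.    ]
[15.2782  2.7249 -0.8887]
```

View pics/w13.png

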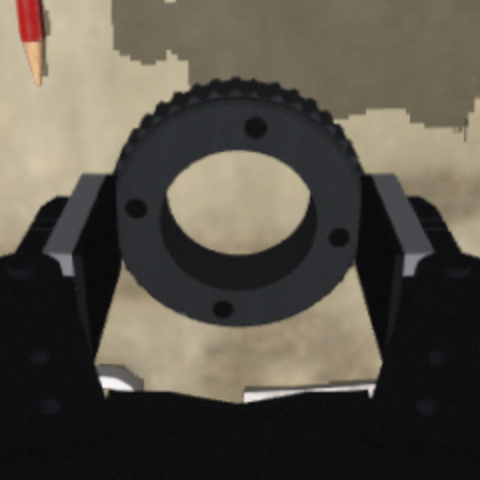

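Collar held level; ring centre about (319.5,308), ~1.5 mm toward −x of the tool axis, so I aim at TCP x 0.4457.

```bash
python3 -m crank '[{"rotation":[0,0,0],"translation":[4,2.7,0],"claw":0.6},{"rotation":[0,0,0],"translation":[8,2.7,0],"claw":0.6},{"rotation":[0,0,0],"translation":[12,2.7,0],"claw":0.6},{"rotation":[0,0,0],"translation":[14.6,2.7,0],"claw":0.6},{"rotation":[0,0,0],"translation":[15.15,2.7,0],"claw":0.6},{"rotation":[0,0,0],"translation":[15.15,2.7,0],"claw":0.6},{"rotation":[0,0,0],"translation":[15.15,2.7,1],"claw":0.6},{"rotation":[0,0,0],"translation":[15.15,2.7,1],"claw":0.6},{"rotation":[0,0,0],"translation":[15.15,2.7,1],"claw":0.6}]' | egrep 'tcp|ori'; python3 -c "
from h import *
print(delta([.4457,-.06,.0807]))"
```

```text
tcp_pos: [0.4465, -0.0604, 0.1109]
orientation: [-0.001, -0.0, 1.0, -0.0]
tool [ 0.4465 -0.0604  0.1109] x axis [-1.     -0.0003  0.0014] z axis [-0.0014 -0.0002 -1.    ]
[0.0712 0.0418 3.0177]
```

```bash
python3 -m crank '[{"rotation":[0,0,0],"translation":[0.05,0.03,0.6],"claw":0.6},{"rotation":[0,0,0],"translation":[0.05,0.03,1.2],"claw":0.6},{"rotation":[0,0,0],"translation":[0.05,0.03,1.8],"claw":0.6},{"rotation":[0,0,0],"translation":[0.05,0.03,2.3],"claw":0.6},{"rotation":[0,0,0],"translation":[0.05,0.03,2.6],"claw":0.6},{"rotation":[0,0,0],"translation":[0.05,0.03,2.6],"claw":0.6}]' | egrep 'tcp|ori|^for'
```

```text
tcp_pos: [0.4453, -0.0601, 0.0848]
orientation: [-0.001, -0.0, 1.0, -0.0]
force: [-0.7, 0.3, -1.1]
```

```bash
python3 -m crank '[{"rotation":[0,0,0],"translation":[0,0,0.1],"claw":0.6},{"rotation":[0,0,0],"translation":[0,0,0.3],"claw":0.6},{"rotation":[0,0,0],"translation":[0,0,0.3],"claw":0.6}]' | egrep 'tcp|^for'
```

```text
tcp_pos: [0.4457, -0.0601, 0.0824]
force: [-0.2, 1.0, -2.3]
```

```bash
python3 -m crank '[{"rotation":[0,0,0],"translation":[0,0,0.1],"claw":0.6},{"rotation":[0,0,0],"translation":[0,0,0.2],"claw":0.6},{"rotation":[0,0,0],"translation":[0,0,0.2],"claw":0.6}]' | egrep 'tcp|^for'
```

```text
tcp_pos: [0.4459, -0.0602, 0.0809]
force: [-1.8, -0.0, 12.3]
```

Contact at 0.0809 (expected 0.0807). Release, clear away, and check.

```bash
python3 -m crank '[{"rotation":[0,0,0],"translation":[0,0,0],"claw":0.2},{"rotation":[0,0,0],"translation":[0,0,0],"claw":0.2},{"rotation":[0,0,0],"translation":[0,0,0],"claw":0.2},{"rotation":[0,0,0],"translation":[0,0,-2],"claw":0.2},{"rotation":[0,0,0],"translation":[0,0,-5],"claw":0.2},{"rotation":[0,0,0],"translation":[0,0,-8],"claw":0.2},{"rotation":[0,0,0],"translation":[-4,0,-8],"claw":0.2},{"rotation":[0,0,0],"translation":[-8,0,-8],"claw":0.2},{"rotation":[0,0,0],"translation":[-12,0,-8],"claw":0.2},{"rotation":[0,0,0],"translation":[-12,0,-8],"claw":0.2},{"rotation":[0,0,0],"translation":[-12,0,-8],"claw":0.2}]'; python3 -c "
from h import *
t=snapshot('side');w=snapshot('wrist');s=arm.get_state()
u,v=proj('side',[.4444,-.06,.05]).astype(int);print(s['t'],[(proj('side',[.4444,-.06,z])-[u-50,v-50])*4 for z in(.088,.018)])
u2,v2=proj('wrist',[.4444,-.06,.088],s).astype(int);v2=max(v2,60)
a=cv2.resize(w[v2-60:v2+60,u2-60:u2+60],(400,400),interpolation=cv2.INTER_CUBIC)
cv2.imwrite('pics/c14.png',np.hstack([a,cv2.resize(t[v-50:v+50,u-50:u+50],(400,400),interpolation=cv2.INTER_CUBIC)]))"
```

```text
t: 25.45
tcp_pos: [0.5666, -0.06, 0.1598]
orientation: [-0.0, -0.0, 1.0, -0.0]
force: [-0.8, -0.2, -0.3]
grip_width: 0.0685
gripper_force: 0.0
25.55 [array([205.4593, 138.9145]), array([202.7878, 251.6185])]
```

View pics/c14.png

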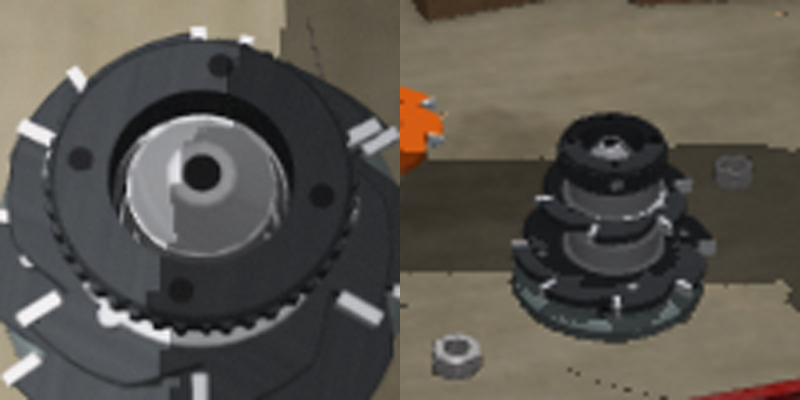

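The collar surrounds the shaft tip (tip at about (205,172) in the left pane), all four parts are stacked level in order, and nothing is touched by the gripper.

```bash
python3 -c "
from cell import arm
print(arm.job_done())"
```

```text
the job is handed in; nothing more can be done
None
```

The cutter set is built on the sleeve in the order asked (large cutter, spacer, small cutter, locking collar), with all parts level and released, and the job is handed in at about 25.5 s; no verdict was returned.

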